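# Lower the photometer lid

## Robot

A 7-joint arm with a two-finger parallel gripper is mounted at the origin on the work surface. World frame = base frame: x ahead of the robot, y to its left, z up, the work surface at z = 0. Lengths are in mm, angles in rad, forces in N, time in s.
With the tool pointing down it reaches from about 350 to 775 mm from the base axis. Payload 3.1 kg.
Tool frame: the origin (TCP) lies at the very end of the fingers, on their centre line; the grasp point (between the pads) lies 19 mm behind it; x points along the fingers, z is the direction in which the jaws open and shut, and the axes are right-handed (so a half turn about x gives the same grasp; the last joint's range is limited). The gripper opens to 85 mm and grips with 20 to 120 N. Pads are 22 mm wide; open, the fingers measure 114 mm over their backs; the gripper's body (76 mm by 85 mm) begins 54 mm behind the grasp point. The pads swing forward as they close: fully open they stand 13 mm farther back than shut.
Start: joints at [1.089, 0.311, 0.014, 1.512, -0.004, 1.319, -0.027], TCP at [234.201, -497.662, 231.304] pointing down, gripper open.
Joint ranges: [-2.7, 2.7], [-0.3, 1.91], [-1.27, 1.3], [0.12, 2.57], [-1.44, 4.58], [0.2, 2.03], [-3.05, 3.05]. Speed limits (rad/s): [2.79, 2.79, 3.14, 3.14, 3.14, 3.14, 3.14].

## Interface

Orientations are given as [roll, pitch, yaw] about the fixed x, y, z axes, in that order (R = Rz(yaw) Ry(pitch) Rx(roll)).
In Python, from rig import env gives the robot as it stands.
- The arm moves only by the tool carry_out, never from a script. Its argument "targets" is a list of rows, each a list of 2 entries, a list of its own where there are three numbers: the shift along the tool's x, y, z in m, then the turn, a rotation vector about the tool's x, y, z in degrees. A call has exactly 10 rows; each row shifts and turns the pose as measured when the row begins, along the tool's axes as they then stand; what a row does not reach is not made up. A row lasts 1/10 s, in which the tool goes at most 50 mm and 8.59 degrees, less where a joint would pass 70% of its speed; a pose out of reach is approached as far as the arm can. A call with a gripper value outside its range is refused whole. "grip" is the closure, from 0 (fully open) to 1 (shut), set as the call begins (left out, the last holds). The fingers move at their own pace and stop on an object; "squeeze" is the grip in N (left out, the last holds). Time passes only in rows, so rows that do not move let the fingers close, or fill a call up. It gives the time, the measured TCP pose, the force and the opening at its end, in the units of the state.
- env.get_obs(): the state, without advancing time (a new reading comes with each control period).
- env.capture(name): name is "scene" or "side" or "wrist"; returns a dict with "color" (384x512x3 uint8, blue, green, red), "depth" (384x512 float32, mm along the optical axis (not along the pixel's ray), 0 where there is no reading), "fx", "fy", "cx", "cy" (pixels), "pose" (4x4, takes a point from camera to world coordinates). Camera axes: x right, y down, z forward; pixel columns grow to the right and rows downward; lengths in mm; the calibration is good to about 2 mm. A picture is of the moment at which its call begins.
- env.finish_job(): hands the job in, once; it reports no verdict.
The state is a dict: "t": time; "joints": joint angles; "qd": joint speeds; "effort": joint torques, N m; "tool_pos": TCP position; "tool_rot": TCP orientation; "ft_force": force on the tool from outside, world axes, zero at the start; "wrist_torque": the same for the moment, N m; "opening": finger opening in mm.
Only numpy, scipy, OpenCV 4.12 (cv2) and the standard library are available. Lean on these libraries where they do the work, as an engineer would, in place of code of your own. Each camera call takes 0.05 s, during which the arm holds its last target.

## Task

Close the raised lid of the cuvette photometer without letting it bang: with your fingertips tip the lid over its balance point, catch it from below on the outside of the fingers as it falls, and lower it gently until it is fully shut, then leave it alone. Only touch the lid, never pinch it, and leave everything else where it stands.

Things in the scene. Friction and masses are not known exactly. Their poses are not given: they have to be found in the camera images.
- photometer: White bench photometer, fixed. Origin on the table under the middle of its sample well. Its x runs from the lid's tab side to the hinge side, towards the robot's right (within 0.3 rad), its y away from the robot. The well housing spans x -70 to +70, y -75 to +75 mm, 100 mm high, its tab side (-x) plain. A key panel block (x -70 to +130, y 75 to 195) and a deck behind the hinge (x 70 to 130) are as high.
- lid_hinge (a point): Middle of the lid's hinge axis, on the right side of the sample well as the robot sees it (photometer x +65, y 0, z 100.5 mm), in the plane of the lid's underside. The axis runs along the photometer's y.
- lid_tab (a point): Middle of the free edge of the lid's tab, at mid-thickness, 165 mm from the hinge; it turns with the lid. Shut, it lies at photometer x -100, z 105 mm, so it sticks out 30 mm beyond the housing with free space under it. The lid is a plate 150 mm wide and 135 mm long with this tab, 80 mm wide and 30 mm long, at its free side; 9 mm thick (three 3 mm layers: grey underside and white top end 4 mm short of the free edge).
- lid (a joint): Lid angle in rad: 0 shut (level), 1.57 upright, 1.95 back stop; starts leaning back at 1.60 to 1.71. About 0.23 kg. The hinge is slightly stiff (0.04 N m) with a weak damper (0.2 N m s/rad): the lid stays put from about 1.38 to 1.72; below that it falls by itself, slowly at first (about 2.5 s from 1.2 to 0.4 rad), then at about 0.65 rad/s, which bangs.
- cuvette: Clear cuvette, 12.5 x 12.5 x 45 mm, standing in the holder in the well, below the rim. Origin under its centre. Leave it.
- spare_cuvette: Clear cuvette, 12.5 x 12.5 x 45 mm, standing on the table beside the tab side of the photometer, nearer the robot. Origin under its centre. Bystander.
- jar: Small capped glass jar, 44 mm across, 45 mm high, on the robot's side of the photometer. Origin under its centre. Bystander.
- rack: Blue cuvette rack, 50 x 100 x 30 mm (54 mm high with its cuvettes), beside the tab side of the photometer, farther from the robot. Origin under its centre. Bystander.
- beaker: Glass beaker, 66 mm across, 80 mm high, on the magnetic stirrer to the left. Origin under its centre. Bystander.
- wash_bottle: White plastic bottle, 64 mm across, 150 mm high, at the back left. Origin under its centre. Bystander.
- reagent: Amber bottle, 60 mm across, 130 mm high, on the right. Origin under its centre. Bystander.

How it is judged:
By the outcome, as a careful person would: the job done as asked, in the order asked, and still so for the second after the job is handed in, with the robot touching nothing.
It also fails if it takes over 48 s, if anything falls off the work surface, if the arm or the gripper's body presses on something with over 40 N, if the wrist force passes 120 N, or if a joint passes its speed limit or range.

## Working session

There is one attempt and no reset: what is moved stays moved. The work goes in short steps, Python scripts to look and compute and a tool call to move; the robot and the scene stay as the last step left them, time stands still between calls to the robot, and variables do not carry over. Pictures are saved under pics/ and viewed, and the job is handed in when it is done.

Besides the shell and the picture viewer there is one more tool, called as name(argument=value, ...) on one line, values as JSON. carry_out: Moves the arm, as the interface text tells. Its arguments: {"type":"object","properties":{"targets":{"type":"array"},"grip":{"type":"number"},"squeeze":{"type":"number"}},"required":["targets"]}

```bash
ls; mkdir -p pics; python3 - <<'E'
from rig import env
import cv2,numpy as np
o=env.get_obs();print(o)
for n in("scene","side","wrist"):
    c=env.capture(n);cv2.imwrite(f"pics/{n}0.png",c["color"]);np.savez(f"{n}0.npz",**c)
    print(n,c["fx"],c["cx"],c["cy"],c["pose"].round(3).tolist())
E
```

```text
pics
{'t': 0.0, 'joints': array([ 1.0893315 ,  0.31172257,  0.01400529,  1.51307117, -0.00442516,
        1.31921654, -0.02720016]), 'qd': array([ 0.00073142,  0.00028892,  0.0015641 ,  0.00035515,  0.00117453,
       -0.00021587,  0.00057326]), 'effort': array([ 4.16994942e-05, -3.79915094e+01,  1.45645891e-01, -2.30587935e+01,
        1.20660535e-02,  1.35809236e-02,  4.50166419e-05]), 'tool_pos': array([ 233.8454442 , -496.99075762,  230.21712331]), 'tool_rot': array([-3.10933798,  1.5684097 ,  2.04287344]), 'ft_force': array([ 0.70496956,  0.1645072 , -0.0946567 ]), 'wrist_torque': array([ 0.01248009, -0.03981573, -0.02456919]), 'opening': 85.55238259987917}
scene 404.9302857333486 258.27109913078965 186.17986424513174 [[-0.229, 0.637, -0.736, 1507.735], [0.973, 0.162, -0.162, 265.965], [0.016, -0.754, -0.657, 942.739], [0.0, 0.0, 0.0, 1.0]]
side 427.0869149547664 252.40864371655934 191.40477284506548 [[-0.779, -0.364, 0.511, -98.888], [-0.627, 0.451, -0.635, 864.446], [0.001, -0.815, -0.579, 852.041], [0.0, 0.0, 0.0, 1.0]]
wrist 285.1858254829836 256.294917867794 191.54715423570627 [[0.426, -0.861, -0.277, 303.68], [-0.905, -0.407, -0.126, -463.777], [-0.004, 0.305, -0.953, 372.689], [0.0, 0.0, 0.0, 1.0]]
```

View pics/scene0.png

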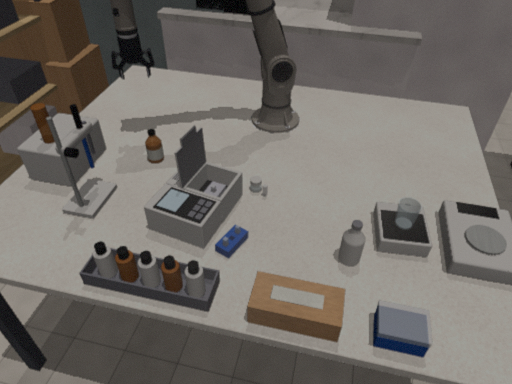

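View pics/side0.png

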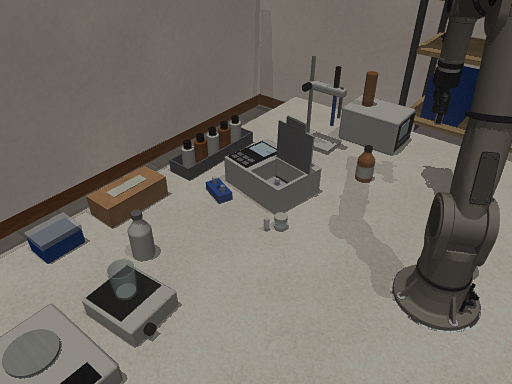

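View pics/wrist0.png

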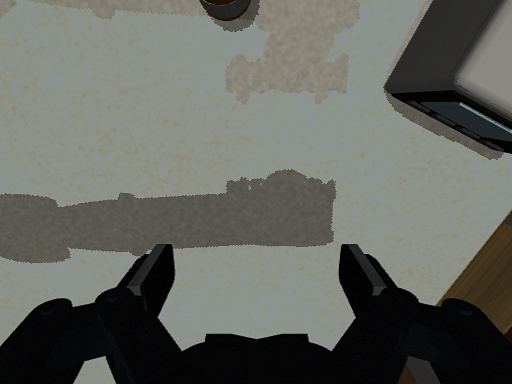

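```bash
cat > h.py <<'E'
import numpy as np,cv2
def cloud(c):
    d=c["depth"];v,u=np.mgrid[:d.shape[0],:d.shape[1]]
    P=np.stack([(u-c["cx"])/c["fx"]*d,(v-c["cy"])/c["fy"]*d,d],-1)
    T=c["pose"];W=P@T[:3,:3].T+T[:3,3];W[d<=0]=np.nan
    return W
E
python3 - <<'E'
from h import *
S=np.load("scene0.npz");D=np.load("side0.npz")
for nm,c,pts in(("scene",S,[(190,155),(185,200),(210,215),(180,185),(225,190),(257,184),(265,190),(232,241),(155,150),(408,212),(352,245),(150,222),(242,172),(203,240)]),("side",D,[(295,140),(275,175),(282,222),(266,225),(218,190),(366,165),(141,240),(122,275),(318,180)])):
    W=cloud(c)
    for u,v in pts: print(nm,u,v,W[v,u].round(0))
# top-down height map combined
im=np.zeros((600,800),np.float32)
for c in(S,D):
    W=cloud(c).reshape(-1,3);W=W[~np.isnan(W[:,0])]
    r=W[(W[:,2]>-20)&(W[:,2]<320)]
    # row: x from 900 at top to 300 ; col: y from 400 left to -400
    R=(900-r[:,0]).round().astype(int);C=(400-r[:,1]).round().astype(int)
    k=(R>=0)&(R<600)&(C>=0)&(C<800)
    np.maximum.at(im,(R[k],C[k]),r[k,2]+20)
im=cv2.dilate(im,np.ones((3,3)))
cv2.imwrite("pics/top0.png",cv2.applyColorMap(np.clip(im*0.8,0,255).astype(np.uint8),cv2.COLORMAP_JET))
E
```

```text
scene 190 155 [ 569. -160.  186.]
scene 185 200 [ 686. -140.  106.]
scene 210 215 [720. -50.  97.]
scene 180 185 [ 627. -179.  107.]
scene 225 190 [537. -62.  35.]
scene 257 184 [484.  36.  39.]
scene 265 190 [499.  68.  30.]
scene 232 241 [745.  22.  30.]
scene 155 150 [ 417. -365.   61.]
scene 408 212 [606. 507. 135.]
scene 352 245 [730. 363.  92.]
scene 150 222 [ 739. -241.   39.]
scene 242 172 [390. -43.   1.]
scene 203 240 [770. -59.  40.]
side 295 140 [ 551. -161.  196.]
side 275 175 [ 627. -165.   29.]
side 282 222 [453.  36.  35.]
side 266 225 [488.  70.  27.]
side 218 190 [721.  29.  30.]
side 366 165 [ 382. -358.   73.]
side 141 240 [673. 382.  81.]
side 122 275 [599. 498.  90.]
side 318 180 [ 475. -199.   55.]
```

View pics/top0.png

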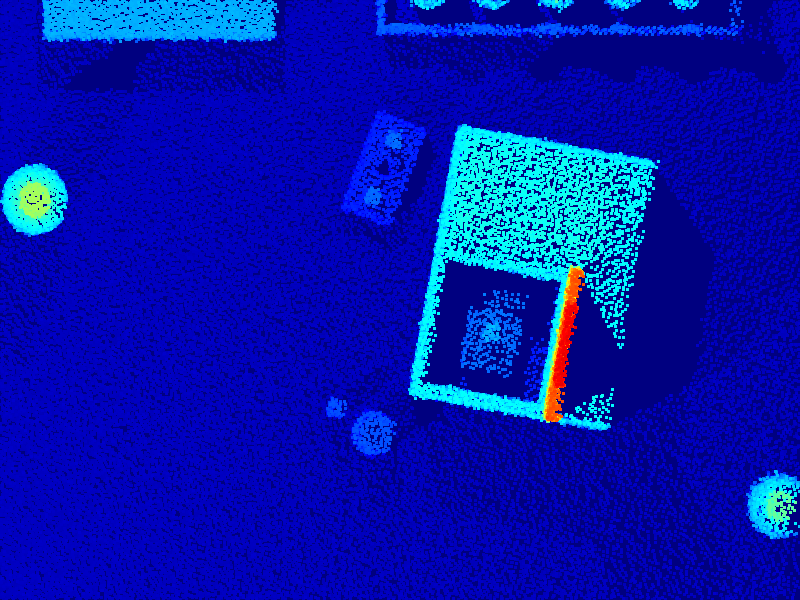

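```bash
cat >> h.py <<'E'
from scipy.spatial.transform import Rotation as Ro
from scipy.optimize import least_squares
E
python3 - <<'E'
from h import *
C=[np.load("scene0.npz"),np.load("side0.npz")]
W=np.concatenate([cloud(c).reshape(-1,3) for c in C]);W=W[~np.isnan(W[:,0])]
m=(W[:,0]>450)&(W[:,0]<820)&(W[:,1]>-290)&(W[:,1]<30)
top=W[m&(abs(W[:,2]-100)<6)]
print("top z med",np.median(top[:,2]),len(top))
# left edge & near edge & far edge, iterate yaw by 1-D robust: use bounds percentile
best=None
for yaw in np.arange(-1.95,-1.55,0.005):
    x=np.array([np.cos(yaw),np.sin(yaw)]);y=np.array([-x[1],x[0]])
    a=top[:,:2]@x;b=top[:,:2]@y
    # sharpness: count points within 10 mm of left edge and near edge
    h1,_=np.histogram(a,np.arange(a.min()-1,a.max()+2,2));h2,_=np.histogram(b,np.arange(b.min()-1,b.max()+2,2))
    s=np.abs(np.diff(h1)).max()+np.abs(np.diff(h2)).max()
    q=[np.percentile(a,.5),np.percentile(a,99.5),np.percentile(b,.5),np.percentile(b,99.5)]
    ext=(q[1]-q[0])*(q[3]-q[2])
    if best is None or ext<best[0]: best=(ext,yaw,q,s)
print(best)
yaw=best[1];x=np.array([np.cos(yaw),np.sin(yaw)]);y=np.array([-x[1],x[0]])
q=best[2]; print("sizes",q[1]-q[0],q[3]-q[2])
c=(q[0]+70)*x+ (q[2]+q[3])/2*y-60*y
print("C",c,"yaw",yaw)
L=W[m&(W[:,2]>115)]
a=(L[:,:2]-c)@x;b=(L[:,:2]-c)@y;z=L[:,2]
k=(a>20)&(a<110)&(abs(b)<80);a,b,z=a[k],b[k],z[k]
print(len(a),"zmax",np.percentile(z,99.5),"b",np.percentile(b,[1,99]))
for lo in range(115,275,20):
    s=(z>lo)&(z<lo+20)
    if s.sum()>5:print(lo,s.sum(),np.percentile(a[s],[2,50,98]).round(1),np.percentile(b[s],[2,98]).round(1))
o=(-3.1093,1.5684,2.0429)
print(Ro.from_euler('xyz',o).as_matrix().round(3))
Wr=np.load("wrist0.npz")["pose"]
print("cam in tool",Ro.from_euler('xyz',o).as_matrix().T@(Wr[:3,3]-[234.2,-497.6,231.3]))
E
```

```text
top z med 101.1161401035111 3724
(np.float64(53883.83581194646), np.float64(-1.7500000000000042), [np.float64(-80.78651152144894), np.float64(117.93975276121854), np.float64(500.10415740765103), np.float64(771.2501783246562)], np.int64(83))
sizes 198.7262642826675 271.14602091700516
C [568.38089625 -91.99840875] yaw -1.7500000000000042
2612 zmax 266.04863991588456 b [-74.86622244  75.44980341]
115 349 [64.  67.4 73.5] [-73.5  74.7]
135 337 [65.  68.1 74.8] [-73.8  75.1]
155 353 [65.5 68.6 75.5] [-73.6  75.1]
175 366 [66.3 69.5 75.1] [-73.6  74.2]
195 375 [66.7 70.1 76.6] [-74.7  74.4]
215 416 [67.5 70.9 79.1] [-74.3  74.2]
235 256 [68.5 72.  79. ] [-56.3  64.4]
255 160 [69.3 73.9 78.9] [-39.3  39.1]
[[-0.001  0.905  0.426]
 [ 0.002  0.426 -0.905]
 [-1.    -0.    -0.002]]
cam in tool [-141.3924187    77.25801395   -1.36024247]
```

```bash
cat >> h.py <<'E'
CP=np.array([568.4,-92.0]);YAW=-1.75
XP=np.array([np.cos(YAW),np.sin(YAW),0]);YP=np.array([-np.sin(YAW),np.cos(YAW),0]);Z=np.array([0,0,1.])
def pose(xp,yp,z,alpha):  # alpha deg below horizontal, heading +x_p
    a=np.radians(alpha);x=np.cos(a)*XP-np.sin(a)*Z
    p=np.r_[CP,0]+xp*XP+yp*YP+z*Z
    return p,Ro.from_matrix(np.stack([x,YP,np.cross(x,YP)],1))
def inp(p,R):
    d=np.asarray(p)-np.r_[CP,0];x=R.as_matrix()[:,0]
    return np.round([d@XP,d@YP,p[2],np.degrees(np.arctan2(-x[2],x@XP)),np.degrees(np.arcsin(np.clip(x@YP,-1,1))),np.degrees(np.arcsin(R.as_matrix()[2,1]))],1)
def cur(env):
    o=env.get_obs();return o,o["tool_pos"],Ro.from_euler('xyz',o["tool_rot"])
def rows(p0,R0,goals):
    """goals: list of (p,R,n) ; prints rows"""
    out=[];p,R=np.array(p0),R0
    for g,G,n in goals:
        for i in range(n):
            f=1/(n-i);dp=R.inv().apply(g-p)*f;dr=(R.inv()*G).as_rotvec(degrees=True)*f
            dp=np.round(dp/1000,3);dr=np.round(dr,1)
            out.append([dp.tolist(),dr.tolist()])
            p=p+R.apply(dp*1000);R=R*Ro.from_rotvec(dr,degrees=True)
    print(len(out));
    for k in range(0,len(out),10):print(str(out[k:k+10]).replace(" ",""))
    return p,R
def show(env):
    o,p,R=cur(env);print("t",o["t"],"pose xp,yp,z,alpha,e1,e2",inp(p,R),"F",o["ft_force"].round(2),"q",o["joints"].round(2),"op",round(o["opening"],1))
    return p,R
E
python3 - <<'E'
from h import *
from rig import env
p,R=show(env)
a=p+[60,60,130]
g=pose(-60,0,350,90)
m=(p+.5*(g[0]-p));m[2]=350
rows(p,R,[(m,Ro.from_rotvec((g[1]*R.inv()).as_rotvec()*.5)*R,10),(*g,10)])
E
```

```text
t 0.15 pose xp,yp,z,alpha,e1,e2 [ 4.583e+02 -2.569e+02  2.304e+02  9.010e+01 -1.000e-01 -0.000e+00] F [-0.18 -0.28 -0.03] q [ 1.09  0.31  0.01  1.51 -0.    1.32 -0.03] op 85.5
20
[[[-0.012,0.025,-0.014],[1.8,-0.0,0.0]],[[-0.012,0.025,-0.014],[1.8,-0.0,0.0]],[[-0.012,0.025,-0.015],[1.8,-0.0,0.0]],[[-0.012,0.024,-0.016],[1.8,-0.0,0.0]],[[-0.012,0.024,-0.017],[1.8,-0.0,0.0]],[[-0.012,0.023,-0.018],[1.7,-0.0,0.0]],[[-0.012,0.022,-0.018],[1.8,-0.0,0.0]],[[-0.012,0.022,-0.019],[1.7,-0.0,0.0]],[[-0.012,0.022,-0.019],[1.8,-0.0,0.0]],[[-0.011,0.02,-0.02],[1.7,-0.0,0.0]]]
[[[-0.0,0.02,-0.021],[1.8,-0.0,0.0]],[[-0.0,0.02,-0.021],[1.8,-0.0,0.0]],[[-0.0,0.019,-0.022],[1.8,-0.0,0.0]],[[-0.0,0.018,-0.023],[1.8,-0.0,0.0]],[[-0.0,0.017,-0.023],[1.8,-0.0,0.0]],[[-0.0,0.017,-0.024],[1.8,-0.0,0.0]],[[-0.0,0.016,-0.024],[1.7,-0.0,0.0]],[[-0.0,0.015,-0.025],[1.8,-0.0,0.0]],[[-0.0,0.014,-0.025],[1.7,-0.0,0.0]],[[-0.0,0.014,-0.025],[1.8,-0.1,0.1]]]
```

carry_out(targets=[[[-0.014,0.025,-0.014],[2,0,0]],[[-0.014,0.025,-0.014],[2,0,0]],[[-0.014,0.025,-0.015],[2,0,0]],[[-0.014,0.025,-0.016],[2,0,0]],[[-0.014,0.025,-0.017],[2,0,0]],[[-0.014,0.025,-0.018],[2,0,0]],[[-0.014,0.025,-0.018],[2,0,0]],[[-0.014,0.022,-0.019],[2,0,0]],[[-0.014,0.022,-0.019],[2,0,0]],[[-0.012,0.02,-0.02],[2,0,0]]], grip=1, squeeze=20)

```text
t: 1.15
tool_pos: [419.3, -262.7, 366.8]
tool_rot: [-2.318, 1.555, 2.456]
ft_force: [0.1, 1.4, 0.4]
opening: -0.0
```

```bash
python3 - <<'E'
from h import *
from rig import env
p,R=show(env)
rows(p,R,[(*pose(-60,0,350,90),10),(*pose(-120,0,200,45),10)])
E
```

```text
t 1.15 pose xp,yp,z,alpha,e1,e2 [ 194.6 -116.3  366.8   90.4   -0.8   -0.7] F [0.06 1.39 0.41] q [ 0.65  0.18 -0.15  1.35  0.02  1.63 -1.01] op -0.0
20
[[[0.002,0.017,-0.022],[1.4,-0.1,0.1]],[[0.002,0.017,-0.022],[1.4,-0.0,0.1]],[[0.002,0.016,-0.023],[1.4,-0.1,0.1]],[[0.002,0.016,-0.023],[1.4,-0.0,0.1]],[[0.002,0.015,-0.024],[1.4,-0.1,0.1]],[[0.001,0.015,-0.024],[1.4,-0.1,0.0]],[[0.002,0.014,-0.024],[1.4,-0.0,0.1]],[[0.001,0.013,-0.025],[1.3,-0.1,0.0]],[[0.002,0.013,-0.025],[1.4,-0.0,0.1]],[[0.001,0.013,-0.024],[1.3,-0.1,0.0]]]
[[[0.015,-0.0,-0.006],[0.0,-4.5,0.0]],[[0.014,-0.0,-0.007],[0.0,-4.5,0.0]],[[0.014,-0.0,-0.008],[0.0,-4.5,0.0]],[[0.013,-0.0,-0.009],[0.0,-4.5,0.0]],[[0.012,-0.0,-0.011],[0.0,-4.5,0.0]],[[0.012,-0.0,-0.011],[0.0,-4.5,0.0]],[[0.011,-0.0,-0.012],[0.0,-4.5,0.0]],[[0.01,-0.0,-0.013],[0.0,-4.5,0.0]],[[0.008,-0.0,-0.014],[0.0,-4.5,0.0]],[[0.007,-0.0,-0.015],[0.1,-4.5,0.0]]]
```

carry_out(targets=[[[0.002,0.017,-0.022],[1.4,-0.1,0.1]],[[0.002,0.017,-0.022],[1.4,0,0.1]],[[0.002,0.016,-0.023],[1.4,-0.1,0.1]],[[0.002,0.016,-0.023],[1.4,0,0.1]],[[0.002,0.015,-0.024],[1.4,-0.1,0.1]],[[0.001,0.015,-0.024],[1.4,-0.1,0]],[[0.002,0.014,-0.024],[1.4,0,0.1]],[[0.001,0.013,-0.025],[1.3,-0.1,0]],[[0.002,0.013,-0.025],[1.4,0,0.1]],[[0.001,0.013,-0.024],[1.3,-0.1,0]]])

```text
t: 2.15
tool_pos: [586.0, -24.8, 348.4]
tool_rot: [-0.512, 1.567, -2.273]
ft_force: [-0.2, 0.6, 0.7]
opening: 0.2
```

carry_out(targets=[[[0.015,0,-0.006],[0,-4.5,0]],[[0.014,0,-0.007],[0,-4.5,0]],[[0.014,0,-0.008],[0,-4.5,0]],[[0.013,0,-0.009],[0,-4.5,0]],[[0.012,0,-0.011],[0,-4.5,0]],[[0.012,0,-0.011],[0,-4.5,0]],[[0.011,0,-0.012],[0,-4.5,0]],[[0.01,0,-0.013],[0,-4.5,0]],[[0.008,0,-0.014],[0,-4.5,0]],[[0.007,0,-0.015],[0,-4.5,0]]])

```text
t: 3.15
tool_pos: [600.7, 35.9, 192.4]
tool_rot: [0.007, 0.755, -1.756]
ft_force: [1.4, -0.8, -1.0]
opening: 0.3
```

```bash
python3 - <<'E'
from h import *
from rig import env
p,R=show(env)
c=env.capture("side");cv2.imwrite("pics/side1.png",c["color"])
E
```

```text
t 3.15 pose xp,yp,z,alpha,e1,e2 [-131.6    8.9  192.4   43.2   -0.2    0.3] F [ 1.36 -0.83 -0.99] q [-0.37  0.76 -0.15  1.18  0.71  1.77 -2.34] op 0.3
```

View pics/side1.png

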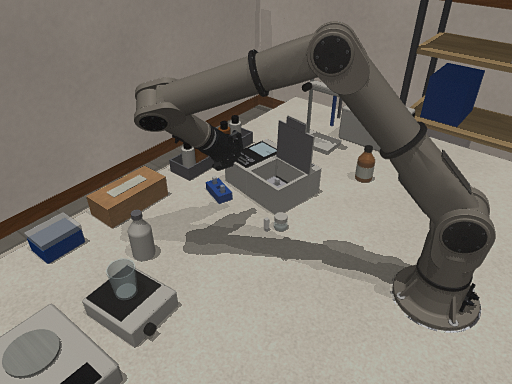

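```bash
python3 - <<'E'
from h import *
from rig import env
p,R=show(env)
rows(p,R,[(*pose(-122,0,76,40),5),(*pose(-110,0,200,60),5)])
E
```

```text
t 3.2 pose xp,yp,z,alpha,e1,e2 [-135.4    6.   184.5   43.1   -0.4   -0.4] F [-1.3   2.91 -4.56] q [-0.38  0.77 -0.15  1.19  0.71  1.77 -2.34] op -0.1
10
[[[0.017,-0.001,-0.014],[0.0,-0.6,0.1]],[[0.017,-0.001,-0.014],[0.1,-0.6,0.1]],[[0.016,-0.001,-0.014],[0.0,-0.6,0.1]],[[0.016,-0.001,-0.015],[0.1,-0.6,0.1]],[[0.016,-0.002,-0.015],[0.0,-0.7,0.0]],[[-0.014,0.0,0.021],[0.0,4.0,0.0]],[[-0.015,0.0,0.019],[0.0,4.0,0.0]],[[-0.017,0.0,0.018],[0.0,4.0,0.0]],[[-0.018,0.0,0.017],[0.0,4.0,0.0]],[[-0.019,0.0,0.017],[0.0,4.0,0.0]]]
```

carry_out(targets=[[[0.017,-0.001,-0.014],[0,-0.6,0]],[[0.017,-0.001,-0.014],[0,-0.6,0]],[[0.016,-0.001,-0.014],[0,-0.6,0]],[[0.016,-0.001,-0.015],[0,-0.6,0]],[[0.014,-0.001,-0.013],[0,-0.6,0]],[[0.008,0,-0.007],[0,0,0]],[[0,0,0],[0,0,0]],[[0,0,0],[0,0,0]],[[0,0,0],[0,0,0]],[[0,0,0],[0,0,0]]])

```text
t: 4.2
tool_pos: [590.4, 25.1, 61.6]
tool_rot: [-0.009, 0.699, -1.76]
ft_force: [-0.2, 0.3, -0.5]
opening: 0.0
```

```bash
python3 - <<'E'
from h import *
from rig import env
p,R=show(env)
for n in("side","scene"):
    c=env.capture(n);cv2.imwrite(f"pics/{n}2.png",c["color"]);np.savez(f"{n}2.npz",**c)
p,R=show(env)
E
```

```text
t 4.2 pose xp,yp,z,alpha,e1,e2 [-119.2    0.8   61.6   40.    -0.5   -0.4] F [-0.22  0.32 -0.51] q [-0.38  0.91 -0.13  1.3   0.74  1.61 -2.49] op 0.0
t 4.3 pose xp,yp,z,alpha,e1,e2 [-119.2    0.8   61.6   40.    -0.4   -0.4] F [-0.66  0.63 -0.62] q [-0.38  0.91 -0.13  1.3   0.74  1.61 -2.49] op -0.3
```

View pics/side2.png

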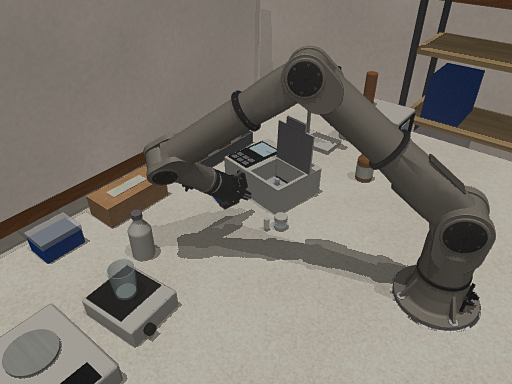

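View pics/scene2.png

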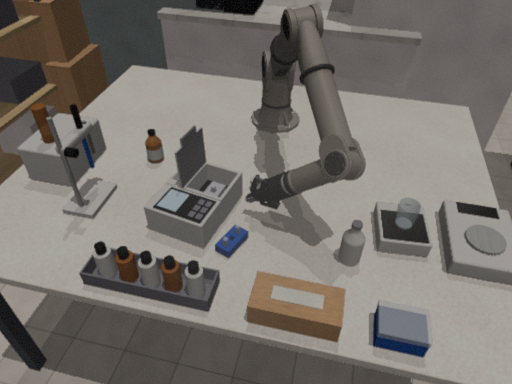

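```bash
python3 - <<'E'
from h import *
p=np.array([590.4,25.1,61.6]);R=Ro.from_euler('xyz',[-.009,.699,-1.76])
for n in("side","scene"):
    W=cloud(np.load(n+"2.npz")).reshape(-1,3);W=W[~np.isnan(W[:,0])]
    T=R.inv().apply(W-p)
    k=(T[:,0]>-110)&(T[:,0]<15)&(abs(T[:,1])<55)&(abs(T[:,2])<70)&(W[:,2]>15)
    T=T[k]
    for lo in range(-110,15,10):
        s=(T[:,0]>=lo)&(T[:,0]<lo+10)
        if s.sum()>3:print(n,lo,s.sum(),"y",np.percentile(T[s,1],[3,97]).round(0),"z",np.percentile(T[s,2],[3,97]).round(0))
E
```

```text
side -110 65 y [-21.   4.] z [-44.  44.]
side -100 109 y [-21.   8.] z [-57.  59.]
side -90 86 y [-19.   6.] z [-57.  61.]
side -80 62 y [-17.   4.] z [-47.  51.]
side -70 53 y [-18.   8.] z [-42.  43.]
side -60 75 y [-15.   9.] z [-33.  33.]
side -50 38 y [-14.   7.] z [-22.  27.]
side -40 17 y [-14.   1.] z [-5. 14.]
side -30 19 y [-12.   0.] z [-11.  14.]
side -20 16 y [-13.   0.] z [-8. 14.]
side -10 7 y [-12.  -5.] z [-8.  6.]
side 10 19 y [-49.  51.] z [59. 66.]
scene -110 84 y [-3. 21.] z [-41.  43.]
scene -100 109 y [-12.  18.] z [-60.  58.]
scene -90 79 y [ 1. 17.] z [-56.  58.]
scene -80 66 y [-3. 17.] z [-51.  47.]
scene -70 52 y [-10.  15.] z [-43.  39.]
scene -60 75 y [-9. 14.] z [-35.  30.]
scene -50 28 y [ 0. 12.] z [-24.  27.]
scene -40 15 y [ 4. 11.] z [-12.  11.]
scene -30 25 y [-5. 12.] z [-13.  12.]
scene -20 18 y [-4. 12.] z [-13.  12.]
scene -10 12 y [-3.  9.] z [-10.  10.]
scene 10 22 y [-46.  55.] z [58. 65.]
```

```bash
python3 - <<'E'
from h import *
from rig import env
p,R=show(env)
rows(p,R,[(*pose(-100,0,320,75),8),(*pose(-20,0,335,90),4),(*pose(112,0,320,90),4),(*pose(116,0,240,90),4)])
E
```

```text
t 4.3 pose xp,yp,z,alpha,e1,e2 [-119.2    0.8   61.6   40.    -0.4   -0.4] F [-0.66  0.63 -0.62] q [-0.38  0.91 -0.13  1.3   0.74  1.61 -2.49] op -0.3
20
[[[-0.019,-0.0,0.026],[-0.0,4.4,0.1]],[[-0.021,-0.0,0.025],[-0.0,4.4,0.1]],[[-0.023,-0.0,0.023],[-0.0,4.4,0.0]],[[-0.024,-0.0,0.021],[-0.0,4.4,0.1]],[[-0.026,-0.0,0.019],[-0.0,4.3,0.0]],[[-0.027,-0.001,0.018],[-0.0,4.4,0.1]],[[-0.029,-0.0,0.015],[-0.0,4.3,0.0]],[[-0.03,-0.001,0.013],[-0.0,4.4,0.1]],[[0.002,0.0,0.02],[-0.0,3.7,-0.0]],[[0.0,0.0,0.02],[-0.0,3.8,-0.0]]]
[[[-0.001,0.0,0.021],[-0.0,3.7,-0.0]],[[-0.003,0.0,0.02],[-0.0,3.8,-0.0]],[[0.004,0.0,0.033],[0.0,-0.0,-0.0]],[[0.004,0.0,0.033],[0.0,-0.0,-0.0]],[[0.004,0.0,0.033],[0.0,-0.0,-0.0]],[[0.003,0.0,0.033],[0.0,-0.0,-0.0]],[[0.02,0.0,0.001],[0.0,-0.0,-0.0]],[[0.02,0.0,0.001],[0.0,-0.0,-0.0]],[[0.02,0.0,0.001],[0.0,-0.0,-0.0]],[[0.02,0.0,0.001],[0.0,-0.0,-0.0]]]
```

carry_out(targets=[[[-0.019,0,0.026],[0,4.4,0]],[[-0.021,0,0.025],[0,4.4,0.1]],[[-0.023,0,0.023],[0,4.4,0]],[[-0.024,0,0.021],[0,4.4,0.1]],[[-0.026,0,0.019],[0,4.3,0]],[[-0.027,-0.001,0.018],[0,4.4,0.1]],[[-0.029,0,0.015],[0,4.3,0]],[[-0.03,-0.001,0.013],[0,4.4,0.1]],[[0.002,0,0.02],[0,3.7,0]],[[0,0,0.02],[0,3.8,0]]])

```text
t: 5.3
tool_pos: [580.2, -27.4, 336.1]
tool_rot: [-0.005, 1.468, -1.737]
ft_force: [0.2, -0.8, 0.0]
opening: -0.1
```

```bash
python3 - <<'E'
from h import *
from rig import env
p,R=show(env)
rows(p,R,[(*pose(112,0,320,90),6),(*pose(116,0,240,90),4)])
E
```

```text
t 5.3 pose xp,yp,z,alpha,e1,e2 [-6.560e+01  1.000e-01  3.361e+02  8.410e+01  1.000e-01 -0.000e+00] F [ 0.21 -0.81  0.04] q [ 0.15  0.38 -0.3   1.18  0.21  1.62 -1.86] op -0.1
10
[[[0.006,-0.001,0.029],[0.2,1.0,-0.0]],[[0.005,-0.0,0.029],[0.2,1.0,-0.0]],[[0.005,-0.0,0.029],[0.2,1.0,-0.0]],[[0.004,-0.0,0.03],[0.1,1.0,-0.0]],[[0.004,-0.0,0.03],[0.2,1.0,-0.0]],[[0.003,-0.001,0.029],[0.1,0.9,-0.0]],[[0.02,0.0,0.001],[0.0,0.0,-0.0]],[[0.02,0.0,0.001],[0.0,0.0,-0.0]],[[0.02,0.0,0.001],[0.0,0.0,-0.0]],[[0.02,0.0,0.001],[0.0,0.0,-0.0]]]
```

carry_out(targets=[[[0.004,0,0.029],[0,1,0]],[[0.004,0,0.029],[0,1,0]],[[0.004,0,0.029],[0,1,0]],[[0.003,0,0.03],[0,1,0]],[[0.003,0,0.03],[0,1,0]],[[0.003,0,0.029],[0,0.9,0]],[[0.02,0,0.002],[0,0,0]],[[0.02,0,0],[0,0,0]],[[0.02,0,0],[0,0,0]],[[0.01,0,0],[0,0,0]]])

```text
t: 6.3
tool_pos: [547.2, -223.5, 266.2]
tool_rot: [1.237, 1.549, -0.512]
ft_force: [-0.5, 0.0, -0.8]
opening: 0.1
```

```bash
python3 - <<'E'
from h import *
from rig import env
p,R=show(env)
for n in("side","scene"):
    c=env.capture(n);cv2.imwrite(f"pics/{n}3.png",c["color"]);np.savez(f"{n}3.npz",**c)
p,R=show(env)
E
```

```text
t 6.3 pose xp,yp,z,alpha,e1,e2 [133.2   2.5 266.2  89.6   1.2   1.2] F [-0.48  0.03 -0.82] q [ 0.51  0.38 -0.23  1.34  0.09  1.41 -1.46] op 0.1
t 6.4 pose xp,yp,z,alpha,e1,e2 [132.9   2.6 266.4  89.6   1.1   1.1] F [-0.61 -0.22  0.28] q [ 0.51  0.38 -0.23  1.34  0.09  1.41 -1.46] op 0.3
```

View pics/scene3.png

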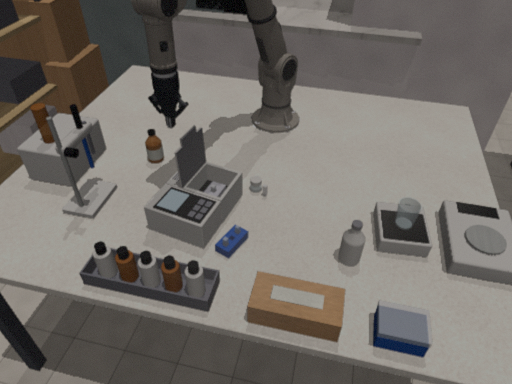

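```bash
python3 - <<'E'
from h import *
from rig import env
W=cloud(np.load("scene3.npz")).reshape(-1,3);W2=cloud(np.load("side3.npz")).reshape(-1,3)
for W in(W,W2):
    W=W[~np.isnan(W[:,0])];d=W-np.r_[CP,0];P=np.c_[d@XP,d@YP,W[:,2]]
    k=(P[:,2]>260)&(P[:,2]<330)&(abs(P[:,1])<50)&(P[:,0]>20)&(P[:,0]<200)
    for lo in range(260,330,15):
        s=k&(P[:,2]>=lo)&(P[:,2]<lo+15)
        f=s&(P[:,0]>100)
        print(lo,s.sum(),f.sum(),np.percentile(P[f],[3,97],axis=0).round(0).tolist() if f.sum()>3 else "")
p,R=show(env)
rows(p,R,[(*pose(104,0,236,90),5),(*pose(48,0,234,90),12)])
E
```

```text
260 64 15 [[119.0, -2.0, 266.0], [142.0, 13.0, 275.0]]
275 44 44 [[117.0, -4.0, 275.0], [143.0, 13.0, 289.0]]
290 39 39 [[117.0, -7.0, 290.0], [145.0, 13.0, 304.0]]
305 85 80 [[104.0, -8.0, 306.0], [161.0, 14.0, 320.0]]
320 61 50 [[102.0, -8.0, 321.0], [172.0, 14.0, 330.0]]
260 67 13 [[122.0, -10.0, 267.0], [137.0, 8.0, 275.0]]
275 36 36 [[118.0, -9.0, 275.0], [140.0, 7.0, 289.0]]
290 41 41 [[117.0, -11.0, 291.0], [141.0, 8.0, 304.0]]
305 58 55 [[102.0, -12.0, 307.0], [166.0, 12.0, 320.0]]
320 54 41 [[102.0, -13.0, 321.0], [170.0, 8.0, 330.0]]
t 6.4 pose xp,yp,z,alpha,e1,e2 [132.9   2.6 266.4  89.6   1.1   1.1] F [-0.61 -0.22  0.28] q [ 0.51  0.38 -0.23  1.34  0.09  1.41 -1.46] op 0.3
17
[[[0.006,-0.001,-0.006],[0.0,0.1,-0.2]],[[0.006,-0.001,-0.006],[0.0,0.1,-0.2]],[[0.006,-0.0,-0.006],[0.0,0.1,-0.2]],[[0.006,-0.0,-0.006],[0.0,0.0,-0.3]],[[0.006,-0.001,-0.005],[0.1,0.1,-0.2]],[[0.0,0.0,-0.005],[-0.0,-0.0,-0.0]],[[0.0,0.0,-0.005],[-0.0,-0.0,-0.0]],[[0.0,0.0,-0.005],[-0.0,-0.0,-0.0]],[[0.0,0.0,-0.005],[-0.0,-0.0,-0.0]],[[0.0,0.0,-0.005],[-0.0,-0.0,-0.0]]]
[[[0.0,0.0,-0.004],[-0.0,-0.0,-0.0]],[[0.0,0.0,-0.005],[-0.0,-0.0,-0.0]],[[0.0,0.0,-0.004],[-0.0,-0.0,-0.0]],[[0.001,0.0,-0.005],[-0.0,-0.0,-0.0]],[[0.0,0.0,-0.004],[-0.0,-0.0,-0.0]],[[0.001,0.0,-0.005],[-0.0,-0.0,-0.0]],[[0.0,0.0,-0.004],[-0.0,-0.0,-0.0]]]
```

carry_out(targets=[[[0.007,0,-0.006],[0,0.1,-0.2]],[[0.007,-0.001,-0.006],[0,0.1,-0.2]],[[0.007,0,-0.006],[0,0.1,-0.2]],[[0.007,0,-0.006],[0,0,-0.3]],[[0.002,-0.001,-0.006],[0,0.1,-0.2]],[[0,0,-0.005],[0,0,0]],[[0,0,-0.005],[0,0,0]],[[0,0,-0.005],[0,0,0]],[[0,0,-0.005],[0,0,0]],[[0,0,-0.005],[0,0,0]]])

```text
t: 7.4
tool_pos: [558.2, -164.4, 238.0]
tool_rot: [1.265, 1.565, -0.482]
ft_force: [-0.0, -0.8, -0.8]
opening: -0.1
```

```bash
cat >> h.py <<'E'
def lidangle(env,name,save=None,ylim=(-72,72),lo=118):
    c=env.capture(name)
    if save: cv2.imwrite(f"pics/{save}.png",c["color"]);np.savez(f"{save}.npz",**c)
    W=cloud(c).reshape(-1,3);W=W[~np.isnan(W[:,0])];d=W-np.r_[CP,0];P=np.c_[d@XP,d@YP,W[:,2]]
    a=np.arctan2(P[:,2]-100.5,65-P[:,0]);r=np.hypot(P[:,2]-100.5,65-P[:,0])
    k=(P[:,1]>ylim[0])&(P[:,1]<ylim[1])&(abs(P[:,1])>20)&(r>60)&(r<150)&(P[:,2]>106)&(a<1.9)&(a>-.1)
    h,e=np.histogram(a[k],np.arange(-.1,1.95,.05))
    i=h.argmax();m=k&(abs(a-e[i]-.025)<.06)
    print(name,"lid angle ~",np.median(a[m]).round(3),m.sum(),"hist",[(round(e[j],2),int(h[j])) for j in np.argsort(-h)[:4]])
E
python3 - <<'E'
from h import *
from rig import env
p,R=show(env)
lidangle(env,"side");
p,R=show(env)
E
```

```text
t 7.4 pose xp,yp,z,alpha,e1,e2 [ 73.1   2.9 238.   89.9   0.3   0.3] F [-0.05 -0.82 -0.76] q [ 0.43  0.38 -0.25  1.41  0.1   1.36 -1.57] op -0.1
side lid angle ~ 1.487 507 hist [(np.float64(1.45), 365), (np.float64(1.5), 149), (np.float64(1.55), 8), (np.float64(1.4), 4)]
t 7.45 pose xp,yp,z,alpha,e1,e2 [ 71.4   2.9 238.   90.    0.3   0.3] F [-0.15  0.21  0.37] q [ 0.43  0.38 -0.25  1.41  0.1   1.36 -1.57] op 0.0
```

carry_out(targets=[[[0,0,-0.005],[0,0,0]],[[0,0,-0.005],[0,0,0]],[[0,0,-0.005],[0,0,0]],[[0,0,-0.005],[0,0,0]],[[0,0,-0.006],[0,0,0]],[[0,0,-0.004],[0,0,0]],[[-0.001,0,0.006],[0,0,0]],[[-0.015,0,0.006],[0,0,0]],[[-0.022,0,0],[0,0,0]],[[-0.022,0,0],[0,0,0]]])

```text
t: 8.45
tool_pos: [559.6, -142.3, 296.1]
tool_rot: [-1.859, 1.568, 2.681]
ft_force: [0.7, 0.8, -0.1]
opening: 0.2
```

```bash
python3 - <<'E'
from h import *
from rig import env
p,R=show(env)
lidangle(env,"side","side4");
p,R=show(env)
rows(p,R,[(*pose(20,0,300,90),2),(*pose(-75,0,290,72),4),(*pose(-65,0,200,55),4)])
E
```

```text
t 8.45 pose xp,yp,z,alpha,e1,e2 [ 5.110e+01  3.000e-01  2.961e+02  9.000e+01 -1.000e-01 -1.000e-01] F [ 0.73  0.78 -0.08] q [ 0.4   0.36 -0.26  1.3   0.09  1.5  -1.6 ] op 0.2
side lid angle ~ 1.248 381 hist [(np.float64(1.2), 216), (np.float64(1.25), 182), (np.float64(1.3), 5), (np.float64(-0.1), 0)]
t 8.5 pose xp,yp,z,alpha,e1,e2 [5.140e+01 2.300e+00 3.006e+02 9.000e+01 3.000e-01 3.000e-01] F [ 1.01 -0.27  2.44] q [ 0.4   0.36 -0.26  1.29  0.09  1.5  -1.6 ] op -0.4
10
[[[0.0,-0.001,-0.016],[0.2,0.0,-0.2]],[[0.001,-0.001,-0.015],[0.1,0.0,-0.1]],[[0.002,-0.0,-0.024],[0.0,-4.5,-0.0]],[[0.001,-0.0,-0.024],[0.0,-4.5,-0.0]],[[-0.001,-0.0,-0.024],[0.0,-4.5,-0.0]],[[-0.004,-0.0,-0.024],[0.0,-4.5,-0.0]],[[0.022,-0.0,-0.004],[0.0,-4.2,-0.0]],[[0.022,-0.0,-0.006],[0.0,-4.3,-0.0]],[[0.021,-0.0,-0.008],[0.0,-4.2,-0.0]],[[0.021,-0.0,-0.01],[0.0,-4.3,-0.0]]]
```

```bash
python3 - <<'E'
from h import *
from rig import env
p,R=show(env)
rows(p,R,[(*pose(25,0,300,90),1),(*pose(-65,0,292,72),4),(*pose(-48,0,212,55),5)])
E
```

```text
t 8.5 pose xp,yp,z,alpha,e1,e2 [5.140e+01 2.300e+00 3.006e+02 9.000e+01 3.000e-01 3.000e-01] F [ 1.01 -0.27  2.44] q [ 0.4   0.36 -0.26  1.29  0.09  1.5  -1.6 ] op -0.4
10
[[[0.001,-0.002,-0.026],[0.3,0.0,-0.3]],[[0.002,-0.0,-0.023],[0.0,-4.5,-0.0]],[[0.0,-0.0,-0.023],[0.0,-4.5,-0.0]],[[-0.002,-0.0,-0.022],[0.0,-4.5,-0.0]],[[-0.003,-0.0,-0.022],[0.0,-4.5,-0.0]],[[0.016,-0.0,-0.002],[0.0,-3.4,-0.0]],[[0.016,-0.0,-0.003],[0.0,-3.4,-0.0]],[[0.016,-0.0,-0.004],[0.0,-3.4,-0.0]],[[0.016,-0.0,-0.004],[0.0,-3.4,-0.0]],[[0.015,-0.0,-0.006],[0.0,-3.4,-0.0]]]
```

carry_out(targets=[[[0.001,-0.002,-0.026],[0.3,0,-0.3]],[[0.002,0,-0.024],[0,-4.5,0]],[[0,0,-0.024],[0,-4.5,0]],[[-0.002,0,-0.023],[0,-4.5,0]],[[-0.003,0,-0.023],[0,-4.5,0]],[[0.015,0,-0.004],[0,-3.4,0]],[[0.016,0,-0.003],[0,-3.4,0]],[[0.016,0,-0.004],[0,-3.4,0]],[[0.016,0,-0.004],[0,-3.4,0]],[[0.015,0,-0.006],[0,-3.4,0]]])

```text
t: 9.5
tool_pos: [586.0, -44.2, 215.4]
tool_rot: [0.038, 0.94, -1.733]
ft_force: [-0.3, 0.2, -0.1]
opening: 0.3
```

```bash
python3 - <<'E'
from h import *
from rig import env
p,R=show(env)
lidangle(env,"side","side5");
p,R=show(env)
E
```

```text
t 9.5 pose xp,yp,z,alpha,e1,e2 [-50.2   8.8 215.4  53.9   0.6   1.3] F [-0.35  0.18 -0.06] q [-0.16  0.57 -0.21  1.35  0.65  1.59 -2.24] op 0.3
side lid angle ~ 1.167 358 hist [(np.float64(1.15), 310), (np.float64(1.2), 29), (np.float64(1.1), 21), (np.float64(1.25), 2)]
t 9.55 pose xp,yp,z,alpha,e1,e2 [-51.8   6.5 210.   53.8   0.3   0.7] F [-1.75  1.85 -2.99] q [-0.16  0.57 -0.21  1.36  0.65  1.59 -2.24] op 0.3
```

View pics/side5.png

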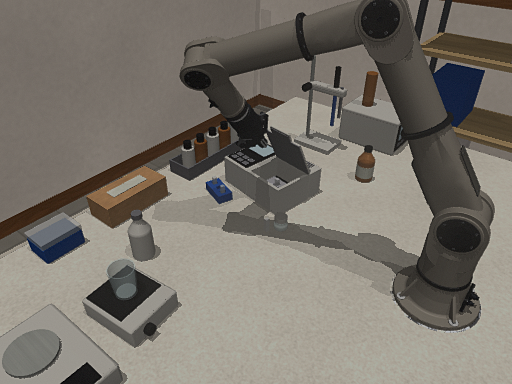

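```bash
cat >> h.py <<'E'
def flush(th,alpha=None,s=22,half=14,y=0,gap=0):
    if alpha is None: alpha=np.degrees(th)
    a=np.radians(alpha);E=np.array([65-165*np.cos(th),100.5+165*np.sin(th)])
    q=E+s*np.array([np.cos(a),-np.sin(a)])+(half+gap)*np.array([-np.sin(a),-np.cos(a)])
    return pose(q[0],y,q[1],alpha)
E
python3 - <<'E'
from h import *
from rig import env
p,R=show(env)
rows(p,R,[(*flush(.88),4)])
E
```

```text
t 9.55 pose xp,yp,z,alpha,e1,e2 [-51.8   6.5 210.   53.8   0.3   0.7] F [-1.75  1.85 -2.99] q [-0.16  0.57 -0.21  1.36  0.65  1.59 -2.24] op 0.3
4
[[[0.004,-0.002,0.002],[-0.2,-0.8,-0.1]],[[0.004,-0.002,0.002],[-0.2,-0.8,-0.0]],[[0.004,-0.001,0.001],[-0.2,-0.9,-0.1]],[[0.004,-0.002,0.002],[-0.3,-0.8,-0.0]]]
```

carry_out(targets=[[[0.003,-0.002,0.003],[-0.2,-0.6,-0.1]],[[0.003,-0.002,0.003],[-0.2,-0.6,0]],[[0.004,-0.001,0.002],[-0.2,-0.8,-0.1]],[[0.004,-0.001,0.002],[-0.2,-0.8,0]],[[0,0,0],[0,0,0]],[[0,0,0],[0,0,0]],[[0,0,0],[0,0,0]],[[0,0,0],[0,0,0]],[[0,0,0],[0,0,0]],[[0,0,0],[0,0,0]]])

```text
t: 10.55
tool_pos: [576.0, -61.1, 208.8]
tool_rot: [0.012, 0.89, -1.745]
ft_force: [0.6, -0.1, 0.1]
opening: -0.2
```

```bash
python3 - <<'E'
from h import *
from rig import env
p,R=show(env)
lidangle(env,"side","side6");
p,R=show(env)
rows(p,R,[(*flush(.85),2),(*flush(.6),8)])
E
```

```text
t 10.55 pose xp,yp,z,alpha,e1,e2 [-3.180e+01  2.000e+00  2.088e+02  5.100e+01  2.000e-01  4.000e-01] F [ 0.58 -0.13  0.09] q [-0.16  0.57 -0.2   1.4   0.68  1.58 -2.24] op -0.2
side lid angle ~ 0.983 154 hist [(np.float64(0.95), 130), (np.float64(1.0), 27), (np.float64(1.05), 1), (np.float64(-0.1), 0)]
t 10.6 pose xp,yp,z,alpha,e1,e2 [-3.180e+01  2.000e+00  2.088e+02  5.100e+01  2.000e-01  4.000e-01] F [-1.12  0.57 -0.12] q [-0.16  0.57 -0.2   1.4   0.68  1.58 -2.24] op 0.3
10
[[[0.001,-0.001,-0.006],[-0.2,-1.1,-0.1]],[[0.002,-0.001,-0.007],[-0.3,-1.2,-0.1]],[[0.001,-0.0,-0.004],[0.0,-1.8,0.0]],[[0.001,-0.0,-0.004],[0.0,-1.8,0.0]],[[0.001,-0.0,-0.004],[0.0,-1.8,0.0]],[[0.0,-0.0,-0.005],[0.0,-1.8,0.0]],[[0.0,-0.0,-0.005],[0.0,-1.8,0.0]],[[0.0,-0.0,-0.004],[0.0,-1.8,0.0]],[[0.0,-0.0,-0.005],[0.0,-1.8,0.0]],[[0.001,-0.0,-0.004],[0.0,-1.7,0.0]]]
```

View pics/side6.png

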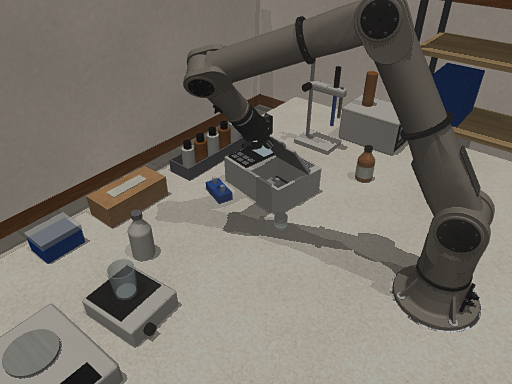

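carry_out(targets=[[[0,0,0],[0,0,0]],[[0,0,0],[0,0,0]],[[0,0,0],[0,0,0]],[[0,0,0],[0,0,0]],[[0,0,0],[0,0,0]],[[0,0,0],[0,0,0]],[[0,0,0],[0,0,0]],[[0,0,0],[0,0,0]],[[0,0,0],[0,0,0]],[[0,0,0],[0,0,0]]])

```text
t: 11.6
tool_pos: [576.2, -60.1, 208.2]
tool_rot: [0.011, 0.891, -1.744]
ft_force: [0.5, 0.1, -0.4]
opening: 0.1
```

```bash
python3 - <<'E'
from h import *
from rig import env
p,R=show(env)
lidangle(env,"side","side7");lidangle(env,"scene","scene7")
p,R=show(env)
rows(p,R,[(*flush(.6),10)])
E
```

```text
t 11.6 pose xp,yp,z,alpha,e1,e2 [-3.270e+01  2.000e+00  2.082e+02  5.110e+01  2.000e-01  4.000e-01] F [ 0.45  0.09 -0.41] q [-0.16  0.57 -0.2   1.4   0.68  1.58 -2.24] op 0.1
side lid angle ~ 0.943 126 hist [(np.float64(0.9), 86), (np.float64(0.95), 47), (np.float64(1.0), 2), (np.float64(-0.1), 0)]
scene lid angle ~ 0.972 71 hist [(np.float64(0.95), 41), (np.float64(0.9), 21), (np.float64(1.0), 12), (np.float64(1.05), 1)]
t 11.7 pose xp,yp,z,alpha,e1,e2 [-3.270e+01  2.000e+00  2.082e+02  5.110e+01  2.000e-01  4.000e-01] F [ 0.04  0.37 -1.05] q [-0.16  0.57 -0.2   1.4   0.68  1.58 -2.24] op -0.1
10
[[[0.001,-0.0,-0.005],[-0.0,-1.7,-0.0]],[[0.001,-0.0,-0.005],[-0.0,-1.7,-0.0]],[[0.001,-0.0,-0.005],[-0.1,-1.7,-0.0]],[[0.001,-0.0,-0.005],[-0.0,-1.7,-0.0]],[[0.001,-0.0,-0.005],[-0.1,-1.6,-0.0]],[[0.001,-0.0,-0.004],[-0.0,-1.7,-0.0]],[[0.0,-0.001,-0.005],[-0.1,-1.6,-0.0]],[[0.0,-0.0,-0.004],[-0.0,-1.7,-0.0]],[[0.0,-0.001,-0.005],[-0.1,-1.6,-0.1]],[[0.0,-0.0,-0.004],[-0.0,-1.7,-0.0]]]
```

View pics/scene7.png

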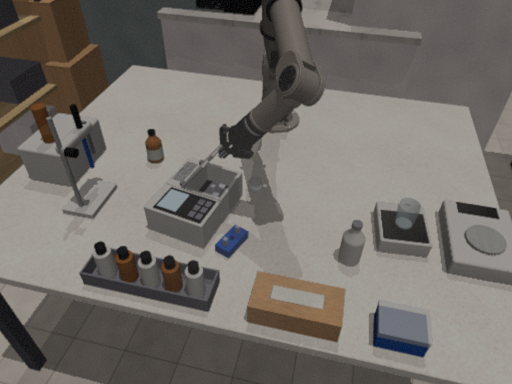

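carry_out(targets=[[[0,0,-0.003],[0,-1.2,0]],[[0,0,-0.003],[0,-1.2,0]],[[0.001,0,-0.003],[0,-1.2,0]],[[0,0,-0.003],[0,-1.2,0]],[[0,0,-0.003],[0,-1.2,0]],[[0,0,-0.003],[0,-1.2,0]],[[0.001,0,-0.003],[0,-1.2,0]],[[0,0,-0.003],[0,-1.2,0]],[[0,0,-0.003],[0,-1.2,0]],[[0,0,-0.003],[0,-1.2,0]]])

```text
t: 12.7
tool_pos: [580.3, -38.6, 183.3]
tool_rot: [0.009, 0.663, -1.747]
ft_force: [0.4, 0.7, -1.1]
opening: 0.2
```

```bash
python3 - <<'E'
from h import *
from rig import env
p,R=show(env)
lidangle(env,"side","side8");
p,R=show(env)
rows(p,R,[(*flush(.5,40),10),(*flush(.3,40),10)])
E
```

```text
t 12.7 pose xp,yp,z,alpha,e1,e2 [-5.460e+01  2.200e+00  1.833e+02  3.800e+01  1.000e-01  4.000e-01] F [ 0.38  0.71 -1.11] q [-0.3   0.72 -0.15  1.35  0.8   1.7  -2.36] op 0.2
side lid angle ~ 0.737 40 hist [(np.float64(0.7), 28), (np.float64(0.75), 13), (np.float64(0.8), 3), (np.float64(-0.1), 0)]
t 12.75 pose xp,yp,z,alpha,e1,e2 [-5.580e+01  1.700e+00  1.817e+02  3.800e+01  1.000e-01  3.000e-01] F [ 0.51  0.82 -1.52] q [-0.3   0.72 -0.15  1.35  0.8   1.7  -2.36] op 0.0
20
[[[0.0,-0.0,-0.003],[-0.0,0.2,-0.0]],[[0.0,-0.0,-0.003],[-0.0,0.2,-0.0]],[[0.001,-0.0,-0.003],[-0.0,0.2,-0.0]],[[0.0,-0.0,-0.003],[-0.0,0.2,-0.0]],[[0.001,-0.0,-0.003],[-0.0,0.2,-0.0]],[[0.0,-0.0,-0.003],[-0.0,0.2,-0.0]],[[0.001,-0.0,-0.003],[-0.1,0.2,-0.0]],[[0.0,-0.001,-0.003],[-0.0,0.2,-0.0]],[[0.001,-0.0,-0.004],[-0.1,0.2,-0.1]],[[0.0,-0.001,-0.003],[-0.0,0.2,-0.0]]]
[[[0.001,0.0,-0.003],[-0.0,-0.0,-0.0]],[[0.001,0.0,-0.003],[-0.0,-0.0,-0.0]],[[0.001,0.0,-0.003],[-0.0,-0.0,-0.0]],[[0.001,0.0,-0.003],[-0.0,-0.0,-0.0]],[[0.001,0.0,-0.003],[-0.0,-0.0,-0.0]],[[0.001,0.0,-0.003],[-0.0,-0.0,-0.0]],[[0.001,0.0,-0.003],[-0.0,-0.0,-0.0]],[[0.001,0.0,-0.004],[-0.0,-0.0,-0.0]],[[0.001,0.0,-0.003],[-0.0,-0.0,-0.0]],[[0.001,0.0,-0.004],[-0.0,-0.0,-0.0]]]
```

carry_out(targets=[[[0,0,-0.003],[0,0.2,0]],[[0,0,-0.003],[0,0.2,0]],[[0.001,0,-0.003],[0,0.2,0]],[[0,0,-0.003],[0,0.2,0]],[[0.001,0,-0.003],[0,0.2,0]],[[0,0,-0.003],[0,0.2,0]],[[0.001,0,-0.003],[0,0.2,0]],[[0,0,-0.003],[0,0.2,0]],[[0.001,0,-0.003],[0,0.2,0]],[[0,0,-0.003],[0,0.2,0]]])

```text
t: 13.75
tool_pos: [583.5, -21.5, 154.7]
tool_rot: [0.008, 0.701, -1.747]
ft_force: [-0.2, 0.9, 0.3]
opening: -0.3
```

```bash
python3 - <<'E'
from h import *
from rig import env
p,R=show(env)
lidangle(env,"side","side9");lidangle(env,"scene","scene9")
p,R=show(env)
rows(p,R,[(*flush(.28,40),10),(*flush(.1,40),10)])
E
```

```text
t 13.75 pose xp,yp,z,alpha,e1,e2 [-7.210e+01  2.300e+00  1.547e+02  4.020e+01  1.000e-01  4.000e-01] F [-0.22  0.89  0.29] q [-0.31  0.75 -0.17  1.35  0.78  1.66 -2.4 ] op -0.3
side lid angle ~ 0.582 148 hist [(np.float64(0.55), 87), (np.float64(0.6), 48), (np.float64(0.5), 29), (np.float64(0.65), 11)]
scene lid angle ~ 0.56 335 hist [(np.float64(0.55), 192), (np.float64(0.5), 123), (np.float64(0.6), 34), (np.float64(0.45), 15)]
t 13.85 pose xp,yp,z,alpha,e1,e2 [-72.5   2.3 154.4  40.2   0.2   0.3] F [-0.    0.05 -2.29] q [-0.31  0.75 -0.17  1.35  0.77  1.66 -2.4 ] op -0.2
20
[[[0.001,-0.0,-0.003],[-0.0,-0.0,-0.0]],[[0.001,-0.0,-0.003],[-0.0,-0.0,-0.0]],[[0.001,-0.0,-0.003],[-0.0,-0.0,-0.0]],[[0.001,-0.0,-0.004],[-0.0,-0.0,-0.0]],[[0.001,-0.0,-0.003],[-0.1,-0.0,-0.0]],[[0.001,-0.0,-0.004],[-0.0,-0.0,-0.0]],[[0.001,-0.001,-0.003],[-0.1,-0.1,-0.0]],[[0.001,-0.0,-0.004],[-0.0,-0.0,-0.1]],[[0.002,-0.001,-0.003],[-0.1,-0.1,-0.0]],[[0.001,-0.0,-0.004],[-0.0,-0.0,-0.1]]]
[[[0.001,-0.0,-0.003],[-0.0,-0.0,0.0]],[[0.002,-0.0,-0.003],[-0.0,-0.0,0.0]],[[0.001,-0.0,-0.002],[-0.0,-0.0,0.0]],[[0.002,-0.0,-0.003],[-0.0,-0.0,0.0]],[[0.001,-0.0,-0.002],[-0.0,-0.0,0.0]],[[0.002,-0.0,-0.003],[-0.0,-0.0,0.0]],[[0.001,-0.0,-0.002],[-0.0,-0.0,0.0]],[[0.002,-0.0,-0.003],[-0.0,-0.0,0.0]],[[0.001,-0.0,-0.002],[-0.0,-0.0,0.0]],[[0.002,-0.0,-0.003],[-0.0,-0.0,0.0]]]
```

View pics/side9.png

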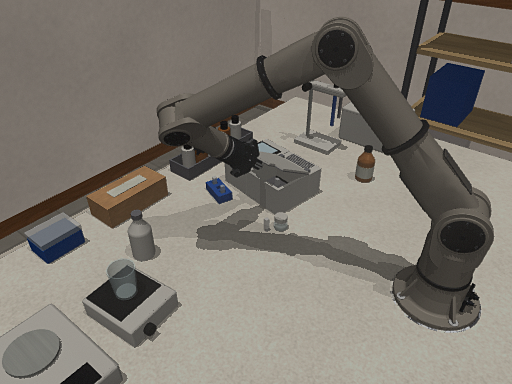

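carry_out(targets=[[[0.001,0,-0.003],[0,0,0]],[[0.001,0,-0.003],[0,0,0]],[[0.001,0,-0.003],[0,0,0]],[[0.001,0,-0.004],[0,0,0]],[[0.001,0,-0.003],[0,0,0]],[[0.001,0,-0.004],[0,0,0]],[[0.001,-0.001,-0.003],[0,0,0]],[[0.001,0,-0.004],[0,0,0]],[[0.002,-0.001,-0.003],[0,0,0]],[[0.001,0,-0.003],[0,0,0]]])

```text
t: 14.85
tool_pos: [584.5, -7.0, 119.5]
tool_rot: [0.009, 0.702, -1.746]
ft_force: [-0.3, 0.1, -1.0]
opening: -0.1
```

```bash
python3 - <<'E'
from h import *
from rig import env
p,R=show(env)
lidangle(env,"scene","scene10")
p,R=show(env)
rows(p,R,[(*flush(.1,40,s=20),10)])
E
```

```text
t 14.85 pose xp,yp,z,alpha,e1,e2 [-86.5   0.6 119.5  40.2   0.2   0.4] F [-0.27  0.13 -0.97] q [-0.33  0.8  -0.17  1.35  0.77  1.64 -2.44] op -0.1
scene lid angle ~ 0.321 455 hist [(np.float64(0.3), 313), (np.float64(0.35), 87), (np.float64(0.25), 78), (np.float64(0.2), 8)]
t 14.9 pose xp,yp,z,alpha,e1,e2 [-86.8   0.5 118.8  40.2   0.2   0.3] F [ 0.26  0.58 -1.44] q [-0.33  0.8  -0.17  1.35  0.77  1.64 -2.44] op -0.2
10
[[[0.001,-0.0,-0.002],[-0.0,-0.0,-0.0]],[[0.001,-0.0,-0.002],[-0.0,-0.0,-0.0]],[[0.001,-0.0,-0.002],[-0.0,-0.0,-0.0]],[[0.001,-0.0,-0.002],[-0.0,-0.0,-0.0]],[[0.001,-0.0,-0.003],[-0.0,-0.0,-0.0]],[[0.001,-0.0,-0.002],[-0.1,-0.0,-0.0]],[[0.001,-0.0,-0.003],[-0.0,-0.1,-0.0]],[[0.002,-0.0,-0.002],[-0.1,-0.0,-0.1]],[[0.001,-0.0,-0.003],[-0.0,-0.1,-0.0]],[[0.002,-0.001,-0.002],[-0.1,-0.0,-0.1]]]
```

carry_out(targets=[[[0.001,0,-0.002],[0,0,0]],[[0.001,0,-0.002],[0,0,0]],[[0.001,0,-0.002],[0,0,0]],[[0.001,0,-0.002],[0,0,0]],[[0.001,0,-0.002],[0,0,0]],[[0.001,0,-0.002],[0,0,0]],[[0.001,0,-0.002],[0,0,0]],[[0.001,0,-0.002],[0,0,0]],[[0.001,0,-0.002],[0,0,0]],[[0.001,0,-0.002],[0,0,0]]])

```text
t: 15.9
tool_pos: [585.4, -1.4, 95.5]
tool_rot: [0.008, 0.702, -1.746]
ft_force: [0.3, -0.6, 0.3]
opening: 0.2
```

```bash
python3 - <<'E'
from h import *
from rig import env
p,R=show(env)
lidangle(env,"scene","scene11")
p,R=show(env)
rows(p,R,[(*flush(-.02,40,s=20),10)])
E
```

```text
t 15.9 pose xp,yp,z,alpha,e1,e2 [-92.1   0.6  95.5  40.2   0.2   0.3] F [ 0.25 -0.64  0.29] q [-0.33  0.83 -0.17  1.35  0.77  1.61 -2.47] op 0.2
scene lid angle ~ 0.162 511 hist [(np.float64(0.15), 313), (np.float64(0.1), 152), (np.float64(0.2), 62), (np.float64(0.05), 13)]
t 15.95 pose xp,yp,z,alpha,e1,e2 [-92.2   0.5  95.   40.2   0.2   0.3] F [ 0.57  1.11 -1.21] q [-0.33  0.83 -0.17  1.35  0.77  1.61 -2.47] op -0.0
10
[[[0.001,-0.0,-0.002],[-0.0,-0.0,-0.0]],[[0.001,-0.0,-0.002],[-0.0,-0.0,-0.0]],[[0.001,-0.0,-0.002],[-0.0,-0.0,-0.0]],[[0.001,-0.0,-0.002],[-0.0,-0.0,-0.0]],[[0.001,-0.0,-0.002],[-0.0,-0.0,-0.0]],[[0.002,-0.0,-0.001],[-0.1,-0.0,-0.0]],[[0.001,-0.0,-0.002],[-0.0,-0.1,-0.0]],[[0.002,-0.0,-0.001],[-0.1,-0.0,-0.0]],[[0.001,-0.0,-0.002],[-0.0,-0.1,-0.1]],[[0.002,-0.001,-0.001],[-0.1,-0.0,-0.0]]]
```

View pics/scene11.png

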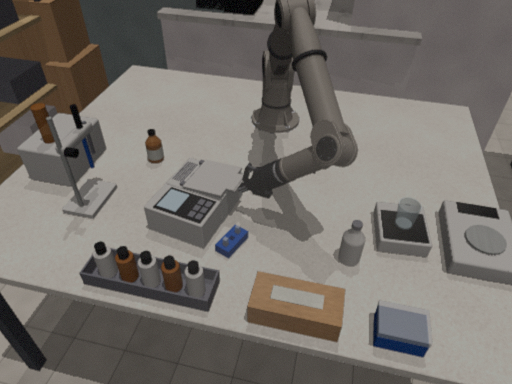

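carry_out(targets=[[[0.001,0,-0.001],[0,0,0]],[[0.001,0,-0.001],[0,0,0]],[[0.001,0,-0.001],[0,0,0]],[[0.001,0,-0.001],[0,0,0]],[[0.001,0,-0.001],[0,0,0]],[[0.001,0,-0.001],[0,0,0]],[[0.001,0,-0.001],[0,0,0]],[[0.001,0,-0.001],[0,0,0]],[[0.001,0,-0.001],[0,0,0]],[[0.001,0,-0.001],[0,0,0]]])

```text
t: 16.95
tool_pos: [585.5, -1.7, 80.0]
tool_rot: [0.008, 0.703, -1.745]
ft_force: [0.1, -0.2, -0.2]
opening: -0.1
```

```bash
python3 - <<'E'
from h import *
from rig import env
p,R=show(env)
lidangle(env,"scene","scene12")
p,R=show(env)
E
```

```text
t 16.95 pose xp,yp,z,alpha,e1,e2 [-91.9   0.7  80.   40.3   0.2   0.4] F [ 0.13 -0.19 -0.23] q [-0.33  0.85 -0.17  1.36  0.77  1.59 -2.49] op -0.1
scene lid angle ~ 0.078 478 hist [(np.float64(0.05), 337), (np.float64(0.1), 144), (np.float64(0.0), 24), (np.float64(0.15), 8)]
t 17.0 pose xp,yp,z,alpha,e1,e2 [-91.8   0.6  79.7  40.3   0.2   0.3] F [ 0.06 -0.81 -0.53] q [-0.33  0.85 -0.17  1.36  0.77  1.59 -2.49] op -0.3
```

carry_out(targets=[[[0.001,0,-0.001],[0,0,0]],[[0.001,0,-0.001],[0,0,0]],[[0.001,0,-0.001],[0,0,0]],[[0.001,0,-0.001],[0,0,0]],[[0.001,0,-0.001],[0,0,0]],[[0.001,0,-0.001],[0,0,0]],[[0.001,0,-0.001],[0,0,0]],[[0.001,0,-0.001],[0,0,0]],[[0.001,0,-0.001],[0,0,0]],[[0.001,0,-0.001],[0,0,0]]])

```text
t: 18.0
tool_pos: [585.3, -4.2, 65.0]
tool_rot: [0.009, 0.701, -1.746]
ft_force: [-0.3, -0.3, -0.1]
opening: -0.1
```

```bash
cat >> h.py <<'E'
def lidfit(env,name,save=None):
    c=env.capture(name)
    if save: cv2.imwrite(f"pics/{save}.png",c["color"]);np.savez(f"{save}.npz",**c)
    W=cloud(c).reshape(-1,3);W=W[~np.isnan(W[:,0])];d=W-np.r_[CP,0];P=np.c_[d@XP,d@YP,W[:,2]]
    k=(abs(P[:,1])<65)&(P[:,0]>-60)&(P[:,0]<50)&(P[:,2]>103)&(P[:,2]<150)
    Q=P[k];f=np.polyfit(Q[:,0],Q[:,2],1);e=Q[:,2]-np.polyval(f,Q[:,0]);Q=Q[abs(e)<4];f=np.polyfit(Q[:,0],Q[:,2],1)
    k2=(P[:,1]>85)&(P[:,1]<185)&(P[:,0]>-60)&(P[:,0]<120)&(abs(P[:,2]-100)<8)
    g=np.polyfit(P[k2,0],P[k2,2],1)
    print(name,"n",len(Q),"slope",-f[0].round(4),"z at -60:",np.polyval(f,-60).round(1),"at 60:",np.polyval(f,60).round(1),"panel slope",-g[0].round(4),"z",np.polyval(g,-60).round(1))
E
python3 - <<'E'
from h import *
from rig import env
p,R=show(env)
lidfit(env,"scene","scene13")
p,R=show(env)
E
```

```text
t 18.0 pose xp,yp,z,alpha,e1,e2 [-89.4   1.   65.   40.2   0.2   0.4] F [-0.26 -0.33 -0.1 ] q [-0.33  0.87 -0.16  1.37  0.78  1.57 -2.5 ] op -0.1
scene n 891 slope 0.0017 z at -60: 108.7 at 60: 108.5 panel slope 0.0091 z 103.4
t 18.05 pose xp,yp,z,alpha,e1,e2 [-89.4   0.9  64.8  40.2   0.2   0.4] F [0.23 0.51 0.26] q [-0.33  0.87 -0.16  1.37  0.78  1.57 -2.5 ] op 0.3
```

carry_out(targets=[[[-0.004,0,-0.004],[0,0,0]],[[-0.006,0,-0.005],[0,0,0]],[[-0.008,0,-0.006],[0,0,0]],[[-0.008,0,-0.006],[0,0,0]],[[-0.01,0,-0.008],[0,0,0]],[[-0.01,0,-0.007],[0,0,0]],[[-0.01,0,-0.006],[0,0,0]],[[-0.012,0,-0.004],[0,0,0]],[[-0.012,0,0],[0,0,0]],[[-0.012,0,0.002],[0,0,0]]])

```text
t: 19.05
tool_pos: [603.1, 103.7, 89.9]
tool_rot: [0.004, 0.703, -1.745]
ft_force: [0.7, -0.4, 0.1]
opening: -0.0
```

carry_out(targets=[[[-0.012,0,0.008],[0,0,0]],[[-0.012,0,0.01],[0,0,0]],[[-0.012,0,0.01],[0,0,0]],[[-0.012,0,0.01],[0,0,0]],[[-0.01,0,0.01],[0,0,0]],[[-0.008,0,0.008],[0,0,0]],[[0,0,0],[0,0,0]],[[0,0,0],[0,0,0]],[[0,0,0],[0,0,0]],[[0,0,0],[0,0,0]]])

```text
t: 20.05
tool_pos: [606.3, 118.8, 186.4]
tool_rot: [0.01, 0.706, -1.743]
ft_force: [0.6, 0.3, -0.0]
opening: -0.3
```

```bash
python3 - <<'E'
from h import *
from rig import env
p,R=show(env)
lidfit(env,"scene","scene14");lidfit(env,"side","side14")
p,R=show(env)
E
```

```text
t 20.05 pose xp,yp,z,alpha,e1,e2 [-214.2   -0.3  186.4   40.4    0.3    0.4] F [ 0.62  0.26 -0.03] q [-0.48  0.89 -0.18  1.    0.74  1.91 -2.38] op -0.3
scene n 885 slope 0.0018 z at -60: 108.7 at 60: 108.5 panel slope 0.0103 z 103.4
side n 742 slope -0.0022 z at -60: 109.9 at 60: 110.2 panel slope 0.0044 z 104.2
t 20.15 pose xp,yp,z,alpha,e1,e2 [-214.2   -0.4  186.4   40.4    0.3    0.4] F [0.07 0.46 0.08] q [-0.48  0.89 -0.18  1.    0.74  1.91 -2.38] op -0.1
```

View pics/scene14.png

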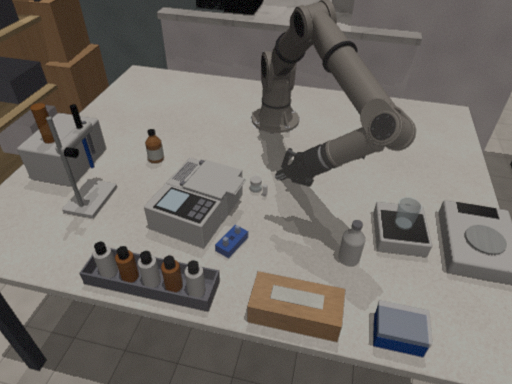

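View pics/side14.png

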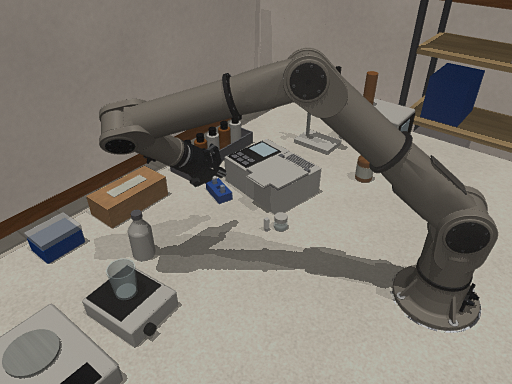

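The lid is level in both views (scene around 215,180; side around 270,175). The jar, spare cuvette, rack and bottles are where they started, and the gripper stands free in the air. I am handing in the job.

```bash
python3 - <<'E'
from rig import env
print(env.finish_job())
E
```

```text
the job is handed in; nothing more can be done
None
```

The lid is shut and the job was handed in at about 20 s of the 48 s allowed.

- **Tipping:** with the fingers closed and pointing down, I pushed the lid from behind, near its free edge, to about 1.25 rad.
- **Catching:** I lifted over the top and placed the outside of the fingers under the tab. The lid settled on them at about 0.94 rad.
- **Lowering:** I lowered it at roughly 0.2 rad/s, and slower near the end, until it rested on the housing. I then drew the fingers out below the tab and backed off about 120 mm.

**Last checks:**
- **Lid:** its top measured level to about 0.002 rad in both cameras. The scene camera puts it at 108.6 mm and the side camera at 110 mm; 109.5 mm is expected. The difference is within the camera calibration.
- **Contact:** force readings stayed at noise level, under about 5 N whenever I read them, and the robot was touching nothing at the end.
- **Bystanders:** by eye, those in view stood where they began in the final pictures. The cuvette in the well is now hidden under the lid, so I could not check it.

No check failed.

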